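# Line up the beakers on the pottery stall

## Task

Line up the four plain terracotta handleless beakers that stand about on the table in front of the robot. Put them on the row of cork coasters, one in the middle of each, upright and in order of height: the tallest next to the jug, then ever shorter, so that the shortest ends up next to the lidded crock. Set them down gently, tip none over, and leave the jug and the crock where they stand.

Things in the scene. Friction and masses are not known exactly. Their poses are not given: they have to be found in the camera images.
- beaker_tallest: straight round terracotta beaker, no handle, open top, dark glazed rim band; the tallest of the four: 62 mm outside diameter, 120 mm high, wall 4 mm; stands upright on the table at the start (like ones lying on the riser or packed in a crate are not meant); origin at the centre of its underside, z up its axis; safe to grip across the outside near the rim with 20 to 30 N
- beaker_second: straight round terracotta beaker, no handle, open top, dark glazed rim band; the second tallest of the four: 56 mm outside diameter, 100 mm high, wall 4 mm; stands upright on the table at the start (like ones lying on the riser or packed in a crate are not meant); origin at the centre of its underside, z up its axis; safe to grip across the outside near the rim with 20 to 30 N
- beaker_third: straight round terracotta beaker, no handle, open top, dark glazed rim band; the third tallest of the four: 50 mm outside diameter, 80 mm high, wall 4 mm; stands upright on the table at the start (like ones lying on the riser or packed in a crate are not meant); origin at the centre of its underside, z up its axis; safe to grip across the outside near the rim with 20 to 30 N
- beaker_shortest: straight round terracotta beaker, no handle, open top, dark glazed rim band; the shortest of the four: 44 mm outside diameter, 60 mm high, wall 4 mm; stands upright on the table at the start (like ones lying on the riser or packed in a crate are not meant); origin at the centre of its underside, z up its axis; safe to grip across the outside near the rim with 20 to 30 N
- coaster_1: fixed round cork coaster, 72 mm diameter, 6 mm thick, one of four alike lying in a row (each up to 6 mm off its line) on a fixed dark plank (115 x 620 x 12 mm); origin at the centre of its underside, so its top is 6 mm above its origin and 18 mm above the table; neighbours are about 88 mm apart centre to centre; the numbers do not tell the order along the row
- coaster_2: fixed round cork coaster, 72 mm diameter, 6 mm thick, one of four alike lying in a row (each up to 6 mm off its line) on a fixed dark plank (115 x 620 x 12 mm); origin at the centre of its underside, so its top is 6 mm above its origin and 18 mm above the table; neighbours are about 88 mm apart centre to centre; the numbers do not tell the order along the row
- coaster_3: fixed round cork coaster, 72 mm diameter, 6 mm thick, one of four alike lying in a row (each up to 6 mm off its line) on a fixed dark plank (115 x 620 x 12 mm); origin at the centre of its underside, so its top is 6 mm above its origin and 18 mm above the table; neighbours are about 88 mm apart centre to centre; the numbers do not tell the order along the row
- coaster_4: fixed round cork coaster, 72 mm diameter, 6 mm thick, one of four alike lying in a row (each up to 6 mm off its line) on a fixed dark plank (115 x 620 x 12 mm); origin at the centre of its underside, so its top is 6 mm above its origin and 18 mm above the table; neighbours are about 88 mm apart centre to centre; the numbers do not tell the order along the row
- jug: terracotta jug with dark rim and one handle, 90 mm diameter, 170 mm high, handle reaching 70 mm from its axis on the side away from the robot or nearly so; loose, stands on the plank beyond one end of the row of coasters (either end), its axis about 115 mm from the centre of the nearest coaster; origin at the centre of its underside; to be left alone
- crock: squat lidded crock, 82 mm diameter, 90 mm high; loose, stands on the plank beyond the other end of the row, its axis about 115 mm from the nearest coaster; origin at the centre of its underside; to be left alone. (A bowl, a sugar pot and a mug, up to 75 mm high, stand among the beakers; everything there is at least 90 mm apart centre to centre)

How it is judged:
By the outcome, as a careful person would: the job done as asked, in the order asked, and still so for the second after the job is handed in, with the robot touching nothing.
It also fails if it takes over 96 s, if anything falls off the work surface, if the arm or the gripper's body presses on something with over 40 N, if the wrist force passes 120 N, or if a joint passes its speed limit or range.

## Robot

A 6-joint arm with a two-finger parallel gripper is mounted at the origin on the work surface. World frame = base frame: x ahead of the robot, y to its left, z up, the work surface at z = 0. Lengths are in mm, angles in rad, forces in N, time in s.
With the tool pointing down it reaches from about 350 to 875 mm from the base axis. Payload 4.2 kg.
Tool frame: the origin (TCP) lies midway between the tips of the shut fingers; the grasp point (between the pads) lies 19 mm behind it (arm.grasp_offset is the distance from the TCP to the grasp point, in mm); z points along the fingers, y is the line along which they close (so a half turn about z gives the same grasp; the last joint's range is limited). The gripper opens to 85 mm and grips with 20 to 120 N. Pads are 22 mm wide; open, the fingers measure 114 mm over their backs; the gripper's body (76 mm by 85 mm) begins 54 mm behind the grasp point. The pads swing forward as they close: fully open they stand 13 mm farther back than shut.
Start: joints at [-1.035, 0.385, 0.008, 0, -1.194, -0.259], TCP at [170.816, -601.183, 231.312] pointing down, gripper open.
Joint ranges: [-3.14, 3.14], [-1.21, 2.06], [-1.07, 1.41], [-3.16, 2.05], [-2.99, -0.16], [-3.1, 3.1]. Speed limits (rad/s): [2.79, 2.79, 3.14, 3.14, 3.14, 3.14].

## Interface

Orientations are given as a unit quaternion [x, y, z, w].
In Python, from bench import arm gives the robot as it stands. The module is installed in compiled form; this text tells all that it offers.
- The arm moves only by the tool servo_tool, never from a script. Its argument "increments" is a list of rows, each a list of 7 numbers: the opening, from 0 (shut) to 1 (fully open), then the shift along the tool's x, y, z in m, then the turn, a rotation vector about the tool's x, y, z in degrees. In form: [[grip, x, y, z, ax, ay, az], ...]. A call has 1 to 12 rows; each row is the pose to reach, as a shift and turn from the pose commanded when the call began, along the tool's axes at that moment; what a row does not reach only later rows make up. A row lasts 1/8 s, in which the tool goes at most 62.5 mm and 10.7 degrees, less where a joint would pass 70% of its speed; a pose out of reach is approached as far as the arm can. A call with a gripper value outside its range is refused whole. The fingers move at their own pace and stop on an object; the grip force is fixed at half the most. Time passes only in rows, so rows that repeat a pose let the fingers close. It gives the time, the measured TCP pose, the force, the opening and the grip force at its end, in the units of the state.
- arm.read_state(): the state, without advancing time (a new reading comes with each control period).
- arm.get_image(name): name is "scene" or "top"; returns a dict with "color" (480x640x3 uint8, red, green, blue), "fx", "fy", "cx", "cy" (pixels), "rvec" (rotation vector, rad) and "tvec" (3), from world to camera coordinates, as OpenCV has them. Camera axes: x right, y down, z forward; pixel columns grow to the right and rows downward; lengths in mm; the calibration is good to about 2 mm. A picture is of the moment at which its call begins. There is no depth.
- arm.job_done(): hands the job in; it is judged then, once.
Trained networks look in the newest picture that a camera, given by its name, has taken for a name from the list of things; names that differ only in an ending like _2 or _b are one class to them, and where a whole thing is asked for, a point or a joint stands for the part that bears it (a point fixed in the world has none). Each returns a list of dicts, best first, with "p" (0 to 1); they miss things now and then, are a little off and sometimes report something else, mostly with a low value. They report only what shows in the picture. A call takes as long as a camera call.
- arm.look_for(camera, thing): "box" ([centre column, centre row, width, height] in pixels, round what is visible of it).
- arm.spot_point(camera, thing): "centre" ([column, row] in pixels: a listed point, or the origin of a listed thing).
The state is a dict: "clock": time; "joints": joint angles; "joint_vel": joint speeds; "joint_efforts": joint torques, N m; "position": TCP position; "ee_rot": TCP orientation; "contact_force": force on the tool from outside, world axes, zero at the start; "wrist_torque": the same for the moment, N m; "gripper_width": finger opening in mm; "grasp_force": force on a finger pad.
Only numpy, scipy, OpenCV 4.12 (cv2) and the standard library are available. Lean on these libraries where they do the work, as an engineer would, in place of code of your own. Each camera call takes 0.05 s, during which the arm holds its last target. There are 200 camera calls.

## Working session

There is one attempt and no reset: what is moved stays moved. The work goes in short steps, Python scripts to look and compute and a tool call to move; the robot and the scene stay as the last step left them, time stands still between calls to the robot, and variables do not carry over. Pictures are saved under pics/ and viewed, at most 14 in all, crops included, and the job is handed in when it is done.

Besides the shell and the picture viewer there is one more tool, called after ">>>" by a JSON object that holds its "api" and its "payload", one argument or row to a line. servo_tool: Moves the arm, as the interface text tells. Its arguments: {"type":"object","properties":{"increments":{"type":"array","items":{"type":"array","items":{"type":"number"}}}},"required":["increments"]}

```bash
mkdir -p pics
cat > h.py <<'E'
import numpy as np, cv2
from bench import arm
def grab(n,f):
    d=arm.get_image(n); cv2.imwrite(f,d["color"][:,:,::-1]); return d
def cam(d):
    R=cv2.Rodrigues(np.array(d["rvec"],float))[0]; t=np.array(d["tvec"],float).ravel()
    return np.array([[d["fx"],0,d["cx"]],[0,d["fy"],d["cy"]],[0,0,1]]),R,t
def onz(d,px,z):
    K,R,t=cam(d); v=R.T@np.linalg.inv(K)@np.array([px[0],px[1],1.]); c=-R.T@t
    return c+v*(z-c[2])/v[2]
def proj(d,P):
    K,R,t=cam(d); q=K@(R@np.array(P,float)+t); return q[:2]/q[2]
E
python3 - <<'E'
from h import *
for n in("scene","top"):
    d=grab(n,f"pics/{n}0.png"); K,R,t=cam(d); print(n,(-R.T@t).round(),d["fx"])
    for th in("beaker_tallest","beaker_second","beaker_third","beaker_shortest","coaster_1","jug","crock"):
        print(th,[(np.round(a["box"]).tolist(),round(a["p"],2)) for a in arm.look_for(n,th)][:6],[(np.round(a["centre"],1).tolist(),round(a["p"],2)) for a in arm.spot_point(n,th)][:6])
s=arm.read_state();print(s["clock"],s["position"],s["ee_rot"])
E
```

```text
scene [954. 321. 940.] 579.2097518561369
beaker_tallest [([276.0, 166.0, 37.0, 62.0], 0.96)] [([279.3, 184.2], 0.72)]
beaker_second [([188.0, 126.0, 34.0, 56.0], 0.59), ([392.0, 246.0, 28.0, 45.0], 0.16)] [([193.6, 140.3], 0.83)]
beaker_third [([391.0, 246.0, 33.0, 46.0], 0.85), ([187.0, 126.0, 30.0, 56.0], 0.54), ([205.0, 248.0, 40.0, 37.0], 0.47)] [([389.0, 258.9], 0.86), ([244.3, 269.1], 0.22)]
beaker_shortest [([478.0, 257.0, 36.0, 37.0], 0.62)] [([476.7, 263.9], 0.86)]
coaster_1 [([328.0, 319.0, 47.0, 37.0], 0.91), ([204.0, 249.0, 38.0, 37.0], 0.89), ([282.0, 297.0, 42.0, 34.0], 0.82), ([244.0, 268.0, 42.0, 35.0], 0.72), ([478.0, 257.0, 31.0, 37.0], 0.42), ([187.0, 126.0, 35.0, 56.0], 0.3)] [([204.8, 248.8], 0.98), ([279.2, 297.2], 0.92), ([326.6, 322.6], 0.74), ([244.7, 271.5], 0.64), ([192.6, 142.4], 0.26)]
jug [([141.0, 193.0, 69.0, 81.0], 0.82), ([186.0, 127.0, 37.0, 55.0], 0.41), ([389.0, 348.0, 53.0, 60.0], 0.28)] [([202.5, 248.6], 0.71), ([151.1, 222.1], 0.61), ([383.2, 353.6], 0.43)]
crock [([388.0, 347.0, 52.0, 56.0], 0.6), ([189.0, 128.0, 34.0, 55.0], 0.23)] [([383.5, 
[... 266 characters left out ...]
9, 262.3], 0.56)]
beaker_shortest [([188.0, 311.0, 25.0, 22.0], 0.74), ([381.0, 267.0, 38.0, 28.0], 0.71)] [([190.6, 308.1], 0.72), ([342.1, 175.8], 0.49)]
coaster_1 [([344.0, 176.0, 34.0, 37.0], 0.73), ([260.0, 185.0, 32.0, 34.0], 0.7), ([384.0, 173.0, 34.0, 37.0], 0.64), ([303.0, 179.0, 33.0, 34.0], 0.6)] [([382.5, 172.3], 0.96), ([263.8, 185.5], 0.9), ([301.8, 179.1], 0.88), ([345.2, 175.1], 0.87)]
jug [([444.0, 150.0, 56.0, 67.0], 0.78)] [([434.0, 165.9], 0.55), ([345.6, 178.2], 0.25)]
crock [([202.0, 188.0, 40.0, 34.0], 0.94)] [([205.2, 190.0], 0.84), ([259.2, 264.4], 0.23)]
1.5 [ 170.83830565 -601.1841753   231.32176172] [-1.37962344e-01  9.90437475e-01 -4.79385094e-06  4.43480552e-06]
```

View pics/scene0.png

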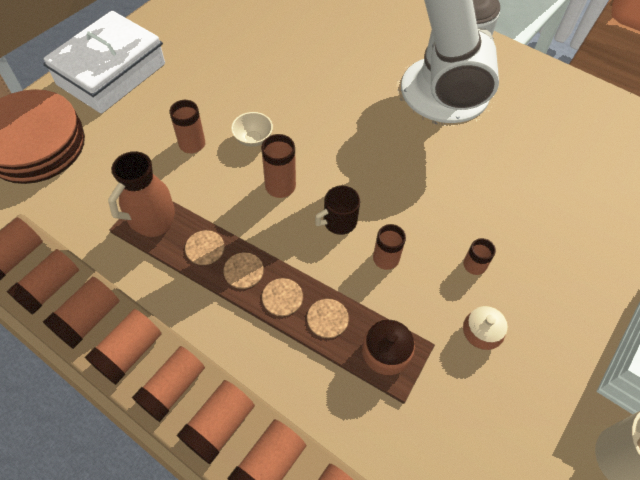

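View pics/top0.png

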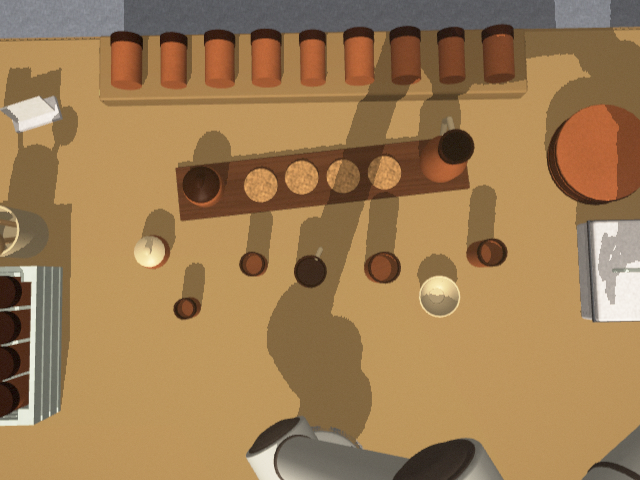

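Scene view: jug at (145,195), the crock at (388,347), and coasters from (205,248) to (328,319). The upright beakers stand at (188,126), (279,166), (390,246) and (480,257). The top view agrees: rims at (490,253), (383,267), (255,264) and (187,308), with the jug end at the right (−y). Next I fit silhouettes in both views.

```bash
cat > fit.py <<'E'
from h import *
from scipy.optimize import minimize
def ring(x,y,z,dia,n=48):
    a=np.linspace(0,2*np.pi,n,endpoint=False); return np.c_[x+dia/2*np.cos(a),y+dia/2*np.sin(a),np.full(n,z)]
def P(d,pts): return np.array([proj(d,p) for p in pts])
S=8
def hullmask(d,pts,x0,y0,w,h):
    m=np.zeros((h*S,w*S),np.uint8); q=(P(d,pts)-[x0-.5,y0-.5])*S
    cv2.fillConvexPoly(m,cv2.convexHull(np.round(q).astype(np.int32)),1)
    return cv2.resize(m.astype(np.float32),(w,h),interpolation=cv2.INTER_AREA)
def fit(views,shape,p0,segs,step,pad=12):
    W=[]
    for d,seg in zip(views,segs):
        q=P(d,shape(p0)); a=np.floor(q.min(0)-pad).astype(int); b=np.ceil(q.max(0)+pad).astype(int)
        m=seg(d["color"][a[1]:b[1],a[0]:b[0]].astype(float)).astype(np.uint8)
        n,l,st,_=cv2.connectedComponentsWithStats(m); # component nearest centre
        c=(P(d,shape(p0)).mean(0)-a)
        k=max(range(1,n),key=lambda i:(l==i)[int(c[1])-6:int(c[1])+7,int(c[0])-6:int(c[0])+7].sum())
        m=(l==k).astype(np.uint8); m=cv2.morphologyEx(m,cv2.MORPH_CLOSE,np.ones((5,5),np.uint8))
        W.append((d,m.astype(np.float32),a,b-a))
    def cost(p):
        return sum(np.abs(hullmask(d,shape(p),a[0],a[1],s[0],s[1])-m).sum()/m.sum() for d,m,a,s in W)
    p0=np.array(p0,float); sim=np.vstack([p0]+[p0+np.eye(len(p0))[i]*step[i] for i in range(len(p0))])
    r=minimize(cost,p0,method="Nelder-Mead",options=dict(initial_simplex=sim,xatol=.05,fatol=1e-4,maxiter=400)); 
    r=minimize(cost,r.x,method="Nelder-Mead",options=dict(xatol=.05,fatol=1e-4,maxiter=300)); return r.x,r.fun
E
python3 - <<'E'
from fit import *
s,t=arm.get_image("scene"),arm.get_image("top")
def pr(d,u,v): return d["color"][v,u].tolist()
print("table",pr(s,350,150),pr(t,400,350),"shadow",pr(s,400,130),pr(t,300,330),"body",pr(s,279,180),pr(s,188,138),pr(t,475,258),"rim",pr(s,279,141),pr(t,497,246),"inner",pr(t,255,264),pr(s,480,250),"plank",pr(t,320,195),"cork",pr(t,262,185),pr(t,345,176),pr(t,350,190))
red=lambda c:(c[...,0]+5>1.62*(c[...,1]+5))|(c.sum(-1)<120)
bk={"tallest":(62,120,(380,268)),"second":(56,100,(489,253)),"third":(50,80,(254,264)),"shortest":(44,60,(187,308))}
for n,(D,H,px) in bk.items():
    x,y,_=onz(t,px,H*.7)
    f=lambda p:np.vstack([ring(p[0],p[1],0,p[3]),ring(p[0],p[1],p[2],p[3])])
    r=fit([s,t],f,[x,y,H,D],[red,red],[5,5,5,3]); print(n,r[0].round(1),round(r[1],3))
cork=lambda c:(c[...,0]-c[...,2]>0)&(c[...,0]>np.where(True,105,0))
for pt in((384,173),(344,176),(302,178),(261,185)):
    x,y,_=onz(t,pt,18)
    f=lambda p:ring(p[0],p[1],p[2],p[3]); r=fit([s,t],f,[x,y,18,72],[cork,cork],[4,4,4,2],pad=2); print("coaster",r[0].round(1),round(r[1],3))
E
```

```text
table [133, 112, 82] [192, 154, 97] shadow [134, 112, 82] [132, 105, 63] body [114, 72, 53] [112, 70, 53] [120, 69, 39] rim [67, 41, 28] [91, 57, 35] inner [131, 75, 44] [111, 69, 51] plank [101, 64, 36] cork [219, 161, 96] [141, 103, 61] [138, 103, 61]
tallest [ 428.4 -104.2  130.4    0. ] 2.014
second [ 448.8 -342.4  108.4    0. ] 2.01
third [458.2 136.5  93.6   0. ] 2.008
shortest [352.1 264.8  72.8  -0. ] 2.001
coaster [ 631.7 -152.2    9.6   79.6] 0.27
coaster [629.2 -59.2  12.3  74.3] 0.134
coaster [630.   29.6  19.2  77.3] 0.258
coaster [612.7 116.3  15.8  76. ] 0.203
```

```bash
cat > run.py <<'E'
from fit import *
def sm(c): return cv2.GaussianBlur(c,(3,3),.7)
red=lambda c:(lambda b:(b[...,0]>1.42*b[...,1])|(b.sum(-1)<110))(sm(c))
cork=lambda c:(lambda b:(b[...,0]<1.48*b[...,1])&(b[...,0]>85))(sm(c))
bk={"tallest":(62,120,(380,268)),"second":(56,100,(489,253)),"third":(50,80,(254,264)),"shortest":(44,60,(187,308))}
if __name__=="__main__":
    s,t=arm.get_image("scene"),arm.get_image("top")
    for n,(D,H,px) in bk.items():
        x,y,_=onz(t,px,H*.7)
        f=lambda p:np.vstack([ring(p[0],p[1],0,p[3]),ring(p[0],p[1],p[2],p[3])])
        r=fit([s,t],f,[x,y,H,D],[red,red],[5,5,5,3],pad=9); print(n,r[0].round(1),round(r[1],3))
    for pt in((384,173),(344,176),(302,178),(261,185)):
        x,y,_=onz(t,pt,18)
        f=lambda p:ring(p[0],p[1],p[2],p[3]); r=fit([s,t],f,[x,y,18,72],[cork,cork],[4,4,4,2],pad=3); print("coaster",r[0].round(1),round(r[1],3))
    a,b=[np.hstack([(g(d["color"].astype(float))*255).astype(np.uint8)[100:380,130:520] for g in(red,cork)]) for d in(s,t)]
    cv2.imwrite("pics/m.png",np.vstack([a,b]))
E
python3 run.py
```

```text
tallest [ 433.1 -131.4  114.9   59.5] 0.078
second [ 458.6 -347.2   95.2   53.3] 0.081
third [445.9 128.3  74.7  47.2] 0.126
shortest [358.8 267.9  55.2  40.3] 0.121
coaster [ 636.1 -148.3   15.7   74.6] 0.154
coaster [629.6 -59.6  13.6  75.6] 0.137
coaster [629.2  28.1  15.9  75.1] 0.17
coaster [613.6 115.3  15.4  75.6] 0.146
```

View pics/m.png

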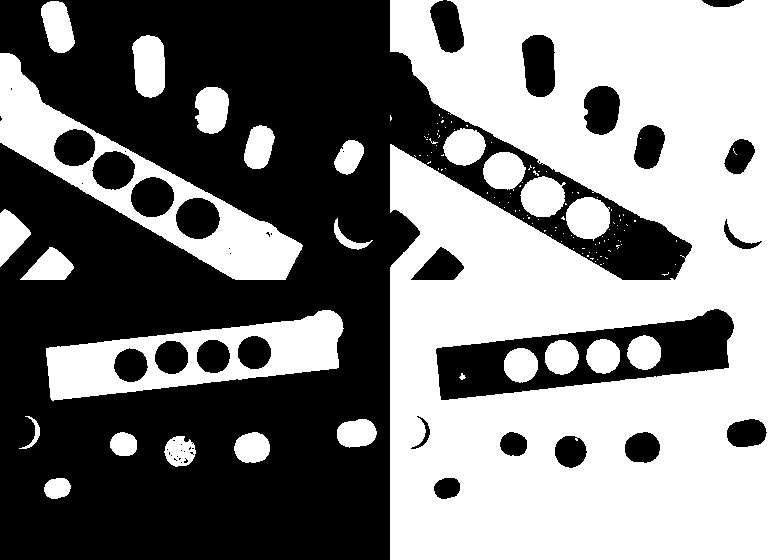

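```bash
cat > run2.py <<'E'
from run import *
s,t=arm.get_image("scene"),arm.get_image("top")
C={n:None for n in bk}
for n,(D,H,px) in bk.items():
    x,y,_=onz(t,px,H*.7)
    f=lambda p:np.vstack([ring(p[0],p[1],0,D),ring(p[0],p[1],H,D)])
    print(n,[fit(v,f,[x,y],[red,red],[5,5],pad=9)[0].round(1).tolist() for v in([s,t],[s],[t])])
for pt in((384,173),(344,176),(302,178),(261,185)):
    x,y,_=onz(t,pt,18)
    f=lambda p:ring(p[0],p[1],18,74.5)
    print("coaster",[fit(v,f,[x,y],[cork,cork],[4,4],pad=3)[0].round(1).tolist() for v in([s,t],[s],[t])])
E
python3 run2.py
```

```text
tallest [[432.9, -131.2], [433.1, -129.4], [432.9, -131.2]]
second [[458.4, -346.8], [458.6, -345.6], [458.6, -346.5]]
third [[445.7, 127.5], [445.6, 129.7], [445.8, 126.6]]
shortest [[359.0, 267.1], [359.0, 268.1], [359.2, 266.1]]
coaster [[636.1, -147.8], [636.6, -146.7], [635.9, -148.9]]
coaster [[630.1, -59.3], [630.8, -57.0], [629.5, -61.2]]
coaster [[629.2, 27.7], [629.5, 29.8], [629.2, 27.0]]
coaster [[613.9, 114.7], [614.2, 117.2], [614.2, 113.8]]
```

```bash
cat > to.py <<'E'
import sys; from h import *
from scipy.spatial.transform import Rotation as Q
s=arm.read_state(); q=Q.from_quat(s["ee_rot"]); G=Q.from_matrix(np.array([[0,-1,0],[-1,0,0],[0,0,-1.]]))
print("clock",s["clock"],"pos",s["position"].round(1) if hasattr(s["position"],"round") else s["position"],"turn to straight",(q.inv()*G).as_rotvec(degrees=True).round(1))
for a in sys.argv[1:]: print(a,(q.inv().apply(np.array(eval(a))-s["position"])/1000).round(4))
E
python3 to.py 458.6,-346,170
```

```text
clock 1.8 pos [ 170.8 -601.2  231.3] turn to straight [  0.    0.  -74.1]
458.6,-346,170 [-0.3466  0.1668  0.0613]
```

>>> {"api": "servo_tool", "payload": {
  "increments": [
    [1,-0.04,0.02,0,0,0,-8],
    [1,-0.09,0.043,0.01,0,0,-18],
    [1,-0.14,0.067,0.02,0,0,-28],
    [1,-0.19,0.091,0.03,0,0,-38],
    [1,-0.24,0.115,0.04,0,0,-48],
    [1,-0.29,0.14,0.05,0,0,-58],
    [1,-0.33,0.159,0.058,0,0,-67],
    [1,-0.3466,0.1668,0.0613,0,0,-74.1],
    [1,-0.3466,0.1668,0.0613,0,0,-74.1],
    [1,-0.3466,0.1668,0.0613,0,0,-74.1]
  ]
}}

```text
clock: 3.05
position: [458.3, -346.3, 170.2]
ee_rot: [-0.706, 0.708, -0.0, -0.0]
contact_force: [-0.3, -0.4, -0.3]
gripper_width: 85.1
grasp_force: 0.0
```

```bash
python3 to.py 458.6,-346,64
```

```text
clock 3.05 pos [ 458.3 -346.3  170.2] turn to straight [ 0.  -0.  -0.1]
458.6,-346,64 [-0.0003 -0.0003  0.1062]
```

>>> {"api": "servo_tool", "payload": {
  "increments": [
    [1,0,0,0.03,0,0,0],
    [1,0,0,0.07,0,0,0],
    [1,0,0,0.098,0,0,0],
    [1,0,0,0.106,0,0,0],
    [1,0,0,0.106,0,0,0],
    [0,0,0,0.106,0,0,0],
    [0,0,0,0.106,0,0,0],
    [0,0,0,0.106,0,0,0],
    [0,0,0,0.106,0,0,0],
    [0,0,0,0.106,0,0,0],
    [0,0,0,0.106,0,0,0],
    [0,0,0,0.106,0,0,0]
  ]
}}

```text
clock: 4.55
position: [459.8, -346.6, 65.9]
ee_rot: [0.707, -0.707, 0.002, -0.0]
contact_force: [-0.5, 1.0, 7.0]
gripper_width: 55.2
grasp_force: 63.2
```

```bash
python3 to.py 458.6,-346,64; python3 -c "
from h import *
grab('scene','pics/g1.png');grab('top','pics/g1t.png')"
```

```text
clock 4.55 pos [ 459.8 -346.6   65.9] turn to straight [-0.2 -0.1  0. ]
458.6,-346,64 [-0.0006  0.0012  0.0019]
```

View pics/g1.png

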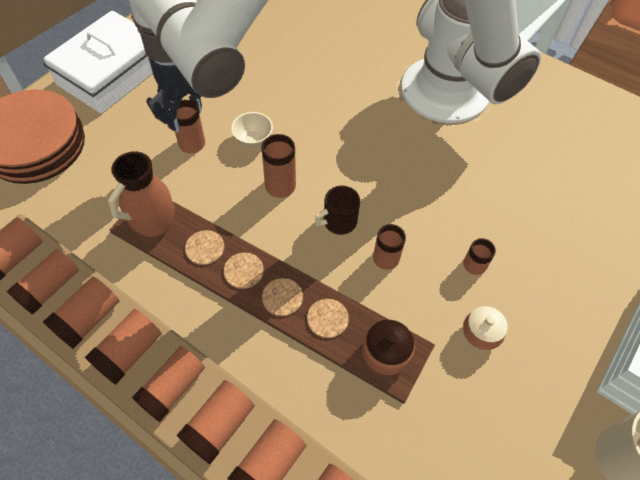

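Gripper at (178,110) holds the second beaker, which is still upright. Next it goes to the coaster second from the jug.

>>> {"api": "servo_tool", "payload": {
  "increments": [
    [0,0,0,-0.02,0,0,0],
    [0,0,0,-0.06,0,0,0],
    [0,-0.02,-0.005,-0.1,0,0,0],
    [0,-0.06,-0.02,-0.11,0,0,0],
    [0,-0.1,-0.04,-0.11,0,0,0],
    [0,-0.145,-0.06,-0.11,0,0,0],
    [0,-0.19,-0.09,-0.11,0,0,0],
    [0,-0.23,-0.12,-0.11,0,0,0],
    [0,-0.265,-0.15,-0.11,0,0,0],
    [0,-0.285,-0.168,-0.11,0,0,0],
    [0,-0.287,-0.171,-0.11,0,0,0],
    [0,-0.287,-0.171,-0.11,0,0,0]
  ]
}}

```text
clock: 6.15
position: [629.0, -59.2, 173.2]
ee_rot: [-0.707, 0.707, 0.001, -0.001]
contact_force: [-0.1, -1.0, -2.0]
gripper_width: 55.2
grasp_force: 64.3
```

```bash
python3 to.py 630.1,-59.4,85; python3 -c "
from h import *
grab('scene','pics/g2.png');grab('top','pics/g2t.png')
a=cv2.imread('pics/g2.png')[130:380,100:420];b=cv2.imread('pics/g2t.png')[90:340,200:520];cv2.imwrite('pics/g2c.png',np.hstack([a,b]))"
```

```text
clock 6.15 pos [629.  -59.2 173.2] turn to straight [ 0.1  0.  -0.1]
630.1,-59.4,85 [ 0.0002 -0.0012  0.0882]
```

View pics/g2c.png

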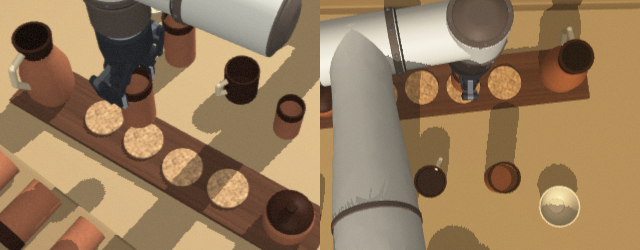

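The beaker hangs upright above the second coaster (crop, about (140,100)). Lowering gently.

>>> {"api": "servo_tool", "payload": {
  "increments": [
    [0,0,-0.001,0.02,0,0,0],
    [0,0,-0.001,0.045,0,0,0],
    [0,0,-0.001,0.065,0,0,0],
    [0,0,-0.001,0.076,0,0,0],
    [0,0,-0.001,0.081,0,0,0],
    [0,0,-0.001,0.084,0,0,0],
    [0,0,-0.001,0.086,0,0,0],
    [0,0,-0.001,0.087,0,0,0],
    [0,0,-0.001,0.087,0,0,0]
  ]
}}

```text
clock: 7.38
position: [631.0, -59.1, 87.2]
ee_rot: [-0.707, 0.707, -0.0, 0.0]
contact_force: [-0.3, 0.2, -1.7]
gripper_width: 55.2
grasp_force: 64.3
```

>>> {"api": "servo_tool", "payload": {
  "increments": [
    [0,0,0,0.001,0,0,0],
    [0,0,0,0.002,0,0,0],
    [0,0,0,0.003,0,0,0],
    [0,0,0,0.003,0,0,0]
  ]
}}

```text
clock: 7.88
position: [630.9, -59.1, 84.0]
ee_rot: [-0.707, 0.707, 0.0, -0.0]
contact_force: [-1.3, 0.1, -1.8]
gripper_width: 55.1
grasp_force: 64.3
```

>>> {"api": "servo_tool", "payload": {
  "increments": [
    [0,0,0,0.001,0,0,0],
    [0,0,0,0.0015,0,0,0],
    [0,0,0,0.0015,0,0,0]
  ]
}}

```text
clock: 8.25
position: [630.9, -59.1, 83.9]
ee_rot: [-0.707, 0.707, -0.0, 0.0]
contact_force: [-2.7, 2.4, 5.2]
gripper_width: 55.3
grasp_force: 65.1
```

>>> {"api": "servo_tool", "payload": {
  "increments": [
    [0.75,0,0,0,0,0,0],
    [1,0,0,0,0,0,0],
    [1,0,0,0,0,0,0],
    [1,0,0,0,0,0,0],
    [1,0,0,-0.015,0,0,0],
    [1,0,0,-0.05,0,0,0],
    [1,0,0,-0.09,0,0,0],
    [1,0,0,-0.12,0,0,0],
    [1,0,0,-0.12,0,0,0]
  ]
}}

```text
clock: 9.38
position: [632.7, -59.1, 207.1]
ee_rot: [-0.707, 0.707, -0.003, 0.003]
contact_force: [-0.2, 0.9, -0.4]
gripper_width: 85.2
grasp_force: 0.0
```

```bash
python3 to.py 433,-130.3,200 433,-130.3,84
```

```text
clock 9.375 pos [632.7 -59.1 207.1] turn to straight [-0.5  0.  -0. ]
433,-130.3,200 [0.0712 0.1997 0.0054]
433,-130.3,84 [0.0713 0.2007 0.1214]
```

>>> {"api": "servo_tool", "payload": {
  "increments": [
    [1,0.01,0.03,0,0,0,0],
    [1,0.025,0.07,0,0,0,0],
    [1,0.043,0.12,0,0,0,0],
    [1,0.058,0.165,0,0,0,0],
    [1,0.068,0.19,0,0,0,0],
    [1,0.071,0.199,0,0,0,0],
    [1,0.071,0.199,0,0,0,0],
    [1,0.071,0.199,0,0,0,0]
  ]
}}

```text
clock: 10.38
position: [432.9, -129.7, 202.4]
ee_rot: [-0.707, 0.707, -0.0, 0.0]
contact_force: [-0.4, 0.6, 0.6]
gripper_width: 85.3
grasp_force: 0.0
```

```bash
python3 to.py 433,-130.3,84
```

```text
clock 10.375 pos [ 432.9 -129.7  202.4] turn to straight [-0. -0. -0.]
433,-130.3,84 [ 6.000e-04 -1.000e-04  1.184e-01]
```

>>> {"api": "servo_tool", "payload": {
  "increments": [
    [1,0.0005,-0.001,0.03,0,0,0],
    [1,0.0005,-0.001,0.07,0,0,0],
    [1,0.0005,-0.001,0.108,0,0,0],
    [1,0.0005,-0.001,0.118,0,0,0],
    [1,0.0005,-0.001,0.118,0,0,0],
    [0.65,0.0005,-0.001,0.118,0,0,0],
    [0.65,0.0005,-0.001,0.118,0,0,0],
    [0.65,0.0005,-0.001,0.118,0,0,0],
    [0.65,0.0005,-0.001,0.118,0,0,0],
    [0.65,0.0005,-0.001,0.118,0,0,0]
  ]
}}

```text
clock: 11.62
position: [434.4, -130.6, 86.3]
ee_rot: [0.707, -0.707, 0.002, -0.001]
contact_force: [0.2, 0.3, 6.9]
gripper_width: 59.5
grasp_force: 65.9
```

>>> {"api": "servo_tool", "payload": {
  "increments": [
    [0,0,0,-0.02,0,0,0],
    [0,0,0,-0.06,0,0,0],
    [0,0.005,-0.01,-0.09,0,0,0],
    [0,0.012,-0.04,-0.09,0,0,0],
    [0,0.0175,-0.08,-0.09,0,0,0],
    [0,0.0175,-0.12,-0.09,0,0,0],
    [0,0.0175,-0.16,-0.09,0,0,0],
    [0,0.0175,-0.19,-0.09,0,0,0],
    [0,0.0175,-0.202,-0.09,0,0,0],
    [0,0.0175,-0.202,-0.09,0,0,0],
    [0,0.0175,-0.202,-0.09,0,0,0]
  ]
}}

```text
clock: 13.0
position: [633.5, -148.1, 174.5]
ee_rot: [-0.707, 0.707, 0.001, -0.0]
contact_force: [-0.1, -0.5, -3.6]
gripper_width: 59.6
grasp_force: 66.2
```

```bash
python3 to.py 636.2,-147.9,104; python3 -c "
from h import *
grab('scene','pics/g3.png');grab('top','pics/g3t.png')
a=cv2.imread('pics/g3.png')[130:380,100:420];b=cv2.imread('pics/g3t.png')[90:340,200:520];cv2.imwrite('pics/g3c.png',np.hstack([a,b]))"
```

```text
clock 13.0 pos [ 633.5 -148.1  174.5] turn to straight [ 0.1  0.  -0.1]
636.2,-147.9,104 [-0.0002 -0.0028  0.0704]
```

View pics/g3c.png

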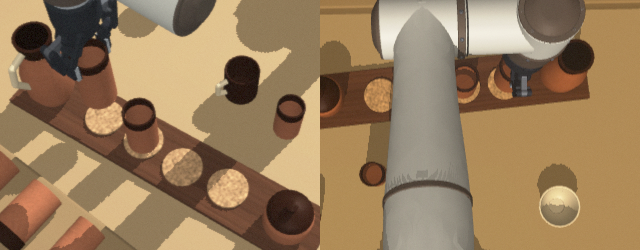

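The tallest hangs above the coaster by the jug; the second stands upright on its own at crop (142,125).

>>> {"api": "servo_tool", "payload": {
  "increments": [
    [0,0,0,0.02,0,0,0],
    [0,0,0,0.04,0,0,0],
    [0,0,0,0.055,0,0,0],
    [0,0,0,0.063,0,0,0],
    [0,0,0,0.066,0,0,0],
    [0,0,0,0.068,0,0,0],
    [0,0,0,0.069,0,0,0],
    [0,0,0,0.07,0,0,0],
    [0,0,0,0.07,0,0,0],
    [0,0,0,0.07,0,0,0]
  ]
}}

```text
clock: 14.35
position: [634.8, -148.1, 104.6]
ee_rot: [-0.707, 0.707, -0.0, 0.0]
contact_force: [0.2, -0.8, -2.8]
gripper_width: 59.5
grasp_force: 66.2
```

>>> {"api": "servo_tool", "payload": {
  "increments": [
    [0,0,-0.0015,-0.001,0,0,0],
    [0,0,-0.0015,0,0,0,0],
    [0,0,-0.0015,0.001,0,0,0],
    [0,0,-0.0015,0.0015,0,0,0],
    [0,0,-0.0015,0.0015,0,0,0]
  ]
}}

```text
clock: 14.98
position: [636.5, -148.2, 104.4]
ee_rot: [-0.707, 0.707, -0.001, 0.0]
contact_force: [-3.6, 1.1, 5.3]
gripper_width: 59.9
grasp_force: 67.0
```

>>> {"api": "servo_tool", "payload": {
  "increments": [
    [0.8,0,0,0,0,0,0],
    [1,0,0,0,0,0,0],
    [1,0,0,0,0,0,0],
    [1,0,0,0,0,0,0],
    [1,0,0,-0.015,0,0,0],
    [1,0,0,-0.05,0,0,0],
    [1,0,0,-0.08,0,0,0],
    [1,0,0,-0.11,0,0,0],
    [1,0,0,-0.11,0,0,0],
    [1,0,0,-0.11,0,0,0]
  ]
}}

```text
clock: 16.23
position: [635.9, -148.0, 213.1]
ee_rot: [-0.707, 0.707, 0.0, 0.0]
contact_force: [-0.3, -0.5, -0.5]
gripper_width: 85.7
grasp_force: 0.0
```

```bash
python3 to.py 446.7,128,150 446.7,128,44
```

```text
clock 16.225 pos [ 635.9 -148.   213.1] turn to straight [ 0.   0.  -0.1]
446.7,128,150 [-0.2758  0.1895  0.0632]
446.7,128,44 [-0.2758  0.1895  0.1692]
```

>>> {"api": "servo_tool", "payload": {
  "increments": [
    [1,-0.025,0.017,0,0,0,0],
    [1,-0.07,0.05,0,0,0,0],
    [1,-0.12,0.085,0,0,0,0],
    [1,-0.17,0.12,0.02,0,0,0],
    [1,-0.22,0.152,0.05,0,0,0],
    [1,-0.26,0.179,0.06,0,0,0],
    [1,-0.276,0.1895,0.063,0,0,0],
    [1,-0.276,0.1895,0.063,0,0,0],
    [1,-0.276,0.1895,0.063,0,0,0]
  ]
}}

```text
clock: 17.35
position: [447.1, 127.6, 149.7]
ee_rot: [-0.707, 0.707, 0.0, -0.0]
contact_force: [0.3, 0.9, -0.6]
gripper_width: 85.6
grasp_force: 0.0
```

```bash
python3 to.py 446.7,128,44
```

```text
clock 17.35 pos [447.1 127.6 149.7] turn to straight [ 0.  -0.  -0.1]
446.7,128,44 [-0.0004  0.0003  0.1057]
```

>>> {"api": "servo_tool", "payload": {
  "increments": [
    [1,0,0,0.03,0,0,0],
    [1,0,0,0.07,0,0,0],
    [1,0,0,0.098,0,0,0],
    [1,0,0,0.106,0,0,0],
    [1,0,0,0.106,0,0,0],
    [0.4,0,0,0.106,0,0,0],
    [0.4,0,0,0.106,0,0,0],
    [0.4,0,0,0.106,0,0,0],
    [0.4,0,0,0.106,0,0,0],
    [0.4,0,0,0.106,0,0,0],
    [0.4,0,0,0.106,0,0,0]
  ]
}}

```text
clock: 18.73
position: [447.5, 128.4, 45.4]
ee_rot: [0.707, -0.707, 0.0, -0.001]
contact_force: [-1.7, 0.1, 5.2]
gripper_width: 48.9
grasp_force: 61.3
```

>>> {"api": "servo_tool", "payload": {
  "increments": [
    [0.4,0,0,-0.02,0,0,0],
    [0.4,0,0,-0.06,0,0,0],
    [0.4,0.005,-0.015,-0.09,0,0,0],
    [0.4,0.025,-0.05,-0.09,0,0,0],
    [0.4,0.045,-0.085,-0.09,0,0,0],
    [0.4,0.065,-0.12,-0.09,0,0,0],
    [0.4,0.085,-0.155,-0.09,0,0,0],
    [0.4,0.096,-0.177,-0.09,0,0,0],
    [0.4,0.099,-0.182,-0.09,0,0,0],
    [0.4,0.099,-0.182,-0.09,0,0,0],
    [0.4,0.099,-0.182,-0.07,0,0,0],
    [0.4,0.099,-0.182,-0.05,0,0,0]
  ]
}}

```text
clock: 20.23
position: [628.0, 29.7, 94.2]
ee_rot: [0.707, -0.707, -0.0, -0.0]
contact_force: [0.9, -0.2, -2.0]
gripper_width: 48.7
grasp_force: 62.4
```

```bash
python3 to.py 629.3,28.4,63.4
```

```text
clock 20.225 pos [628.   29.7  94.2] turn to straight [-0.  0.  0.]
629.3,28.4,63.4 [ 0.0013 -0.0013  0.0308]
```

>>> {"api": "servo_tool", "payload": {
  "increments": [
    [0.4,0.001,-0.001,0.013,0,0,0],
    [0.4,0.001,-0.001,0.022,0,0,0],
    [0.4,0.001,-0.001,0.027,0,0,0],
    [0.4,0.001,-0.001,0.029,0,0,0],
    [0.4,0.001,-0.001,0.03,0,0,0],
    [0.4,0.001,-0.001,0.031,0,0,0],
    [0.4,0.001,-0.001,0.032,0,0,0],
    [0.4,0.001,-0.001,0.032,0,0,0]
  ]
}}

```text
clock: 21.22
position: [630.2, 27.9, 63.5]
ee_rot: [-0.707, 0.707, -0.0, 0.0]
contact_force: [-2.4, -0.2, 4.9]
gripper_width: 48.5
grasp_force: 62.9
```

Contact. Releasing.

>>> {"api": "servo_tool", "payload": {
  "increments": [
    [0.75,0,0,0,0,0,0],
    [1,0,0,0,0,0,0],
    [1,0,0,0,0,0,0],
    [1,0,0,0,0,0,0],
    [1,0,0,0,0,0,0],
    [1,0,0,-0.015,0,0,0],
    [1,0,0,-0.05,0,0,0],
    [1,0,0,-0.09,0,0,0],
    [1,0,0,-0.12,0,0,0],
    [1,0,0,-0.12,0,0,0],
    [1,0,0,-0.12,0,0,0]
  ]
}}

```text
clock: 22.6
position: [629.4, 27.9, 182.0]
ee_rot: [-0.707, 0.707, 0.0, -0.0]
contact_force: [-0.1, -0.5, 0.1]
gripper_width: 85.1
grasp_force: 0.0
```

```bash
python3 to.py 360,267.1,150
```

```text
clock 22.6 pos [629.4  27.9 182. ] turn to straight [ 0.   0.  -0.1]
360,267.1,150 [-0.239   0.2697  0.0322]
```

>>> {"api": "servo_tool", "payload": {
  "increments": [
    [1,-0.025,0.028,0,0,0,0],
    [1,-0.06,0.068,0,0,0,0],
    [1,-0.1,0.113,0,0,0,0],
    [1,-0.14,0.158,0.01,0,0,0],
    [1,-0.18,0.203,0.02,0,0,0],
    [1,-0.215,0.243,0.03,0,0,0],
    [1,-0.235,0.265,0.032,0,0,0],
    [1,-0.239,0.27,0.032,0,0,0],
    [1,-0.239,0.27,0.032,0,0,0],
    [1,-0.239,0.27,0.032,0,0,0]
  ]
}}

```text
clock: 23.85
position: [360.6, 266.5, 149.8]
ee_rot: [-0.706, 0.708, -0.0, -0.0]
contact_force: [-0.4, 0.5, 0.0]
gripper_width: 85.2
grasp_force: 0.0
```

```bash
python3 to.py 360,267.1,26
```

```text
clock 23.85 pos [360.6 266.5 149.8] turn to straight [ 0.  -0.  -0.1]
360,267.1,26 [-0.0007  0.0006  0.1238]
```

>>> {"api": "servo_tool", "payload": {
  "increments": [
    [1,0,0,0.03,0,0,0],
    [1,0,0,0.07,0,0,0],
    [1,0,0,0.105,0,0,0],
    [1,0,0,0.12,0,0,0],
    [1,0,0,0.124,0,0,0],
    [1,0,0,0.124,0,0,0],
    [0.3,0,0,0.124,0,0,0],
    [0.3,0,0,0.124,0,0,0],
    [0.3,0,0,0.124,0,0,0],
    [0.3,0,0,0.124,0,0,0],
    [0.3,0,0,0.124,0,0,0],
    [0.3,0,0,0.124,0,0,0]
  ]
}}

```text
clock: 25.35
position: [360.4, 267.4, 26.9]
ee_rot: [-0.707, 0.707, 0.0, 0.001]
contact_force: [-0.1, -1.4, 5.7]
gripper_width: 42.4
grasp_force: 60.6
```

```bash
python3 to.py 614.2,115.5,45; python3 -c "
from h import *
grab('scene','pics/g4.png');grab('top','pics/g4t.png')
a=cv2.imread('pics/g4.png')[130:380,100:520];b=cv2.imread('pics/g4t.png')[130:380,120:470];cv2.imwrite('pics/g4c.png',np.hstack([a,b]))"
```

```text
clock 25.35 pos [360.4 267.4  26.9] turn to straight [-0.1  0.1 -0. ]
614.2,115.5,45 [ 0.1518 -0.2539 -0.018 ]
```

View pics/g4c.png

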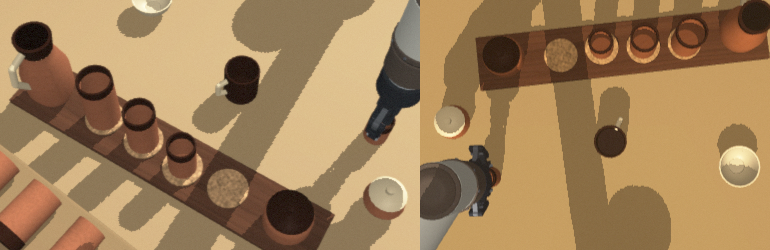

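Three beakers stand on their coasters, tallest by the jug; the shortest is gripped at crop (378,130). Moving it to the last coaster.

>>> {"api": "servo_tool", "payload": {
  "increments": [
    [0.3,0,0,-0.02,0,0,0],
    [0.3,0,0,-0.06,0,0,0],
    [0.3,0.01,-0.01,-0.1,0,0,0],
    [0.3,0.04,-0.035,-0.115,0,0,0],
    [0.3,0.075,-0.07,-0.115,0,0,0],
    [0.3,0.105,-0.11,-0.115,0,0,0],
    [0.3,0.13,-0.155,-0.115,0,0,0],
    [0.3,0.148,-0.2,-0.115,0,0,0],
    [0.3,0.151,-0.24,-0.115,0,0,0],
    [0.3,0.151,-0.2535,-0.11,0,0,0],
    [0.3,0.151,-0.2535,-0.08,0,0,0],
    [0.3,0.151,-0.2535,-0.05,0,0,0]
  ]
}}

```text
clock: 26.95
position: [612.7, 116.0, 75.0]
ee_rot: [-0.707, 0.707, 0.0, -0.0]
contact_force: [0.6, -0.9, -1.6]
gripper_width: 42.1
grasp_force: 61.2
```

```bash
python3 to.py 614.2,115.7,45
```

```text
clock 26.95 pos [612.7 116.   75. ] turn to straight [ 0.  0. -0.]
614.2,115.7,45 [ 0.0003 -0.0016  0.03  ]
```

>>> {"api": "servo_tool", "payload": {
  "increments": [
    [0.3,0,-0.001,0.013,0,0,0],
    [0.3,0,-0.001,0.022,0,0,0],
    [0.3,0,-0.001,0.027,0,0,0],
    [0.3,0,-0.001,0.029,0,0,0],
    [0.3,0,-0.001,0.03,0,0,0],
    [0.3,0,-0.001,0.031,0,0,0],
    [0.3,0,-0.001,0.032,0,0,0],
    [0.3,0,-0.001,0.032,0,0,0]
  ]
}}

```text
clock: 27.95
position: [614.7, 115.9, 45.0]
ee_rot: [-0.707, 0.707, -0.0, 0.0]
contact_force: [-1.7, 0.3, 4.6]
gripper_width: 42.5
grasp_force: 61.7
```

>>> {"api": "servo_tool", "payload": {
  "increments": [
    [0.75,0,0,0,0,0,0],
    [1,0,0,0,0,0,0],
    [1,0,0,0,0,0,0],
    [1,0,0,0,0,0,0],
    [1,0,0,0,0,0,0],
    [1,0,0,-0.015,0,0,0],
    [1,0,0,-0.05,0,0,0],
    [1,0,0,-0.1,0,0,0],
    [1,0,0,-0.15,0,0,0],
    [1,0,0,-0.17,0,0,0],
    [1,0,0,-0.17,0,0,0]
  ]
}}

```text
clock: 29.32
position: [615.4, 116.2, 217.3]
ee_rot: [-0.707, 0.707, -0.001, 0.003]
contact_force: [-0.6, -0.1, -1.1]
gripper_width: 85.4
grasp_force: 0.0
```

>>> {"api": "servo_tool", "payload": {
  "increments": [
    [1,-0.02,0.03,0,0,0,0],
    [1,-0.06,0.07,0,0,0,0],
    [1,-0.1,0.11,0,0,0,0],
    [1,-0.14,0.15,0,0,0,0],
    [1,-0.18,0.19,0,0,0,0],
    [1,-0.21,0.22,0,0,0,0],
    [1,-0.22,0.23,0,0,0,0],
    [1,-0.22,0.23,0,0,0,0],
    [1,-0.22,0.23,0,0,0,0]
  ]
}}

```text
clock: 30.45
position: [385.2, 335.2, 213.6]
ee_rot: [-0.706, 0.708, -0.0, -0.0]
contact_force: [0.1, -0.4, 0.3]
gripper_width: 85.3
grasp_force: 0.0
```

```bash
cat > chk.py <<'E'
from run import *
s,t=grab("scene","pics/e.png"),grab("top","pics/et.png")
T=[("tallest",636.2,-147.8),("second",630.1,-59.1),("third",629.3,28.4),("shortest",614.2,115.5)]
vis=[d["color"][:,:,::-1].copy() for d in(s,t)]
for n,x,y in T:
    D,H,_=bk[n]
    for d,v in zip((s,t),vis):
        for r in(ring(x,y,18,72),ring(x,y,18,D),ring(x,y,18+H,D)):
            cv2.polylines(v,[np.round(P(d,r)*8).astype(np.int32)],True,(0,255,0),1,cv2.LINE_AA,3)
a=vis[0][130:380,110:410]; b=vis[1][100:250,170:490]
a=cv2.resize(a,None,fx=1.25,fy=1.25,interpolation=3); b=cv2.resize(b,(400,188),interpolation=3)
c=np.zeros((600,800,3),np.uint8); c[:312,:375]=a; c[:188,376:776]=b; cv2.imwrite("pics/ec.png",c[:312])
E
python3 chk.py
```

```text
(no output)
```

View pics/ec.png

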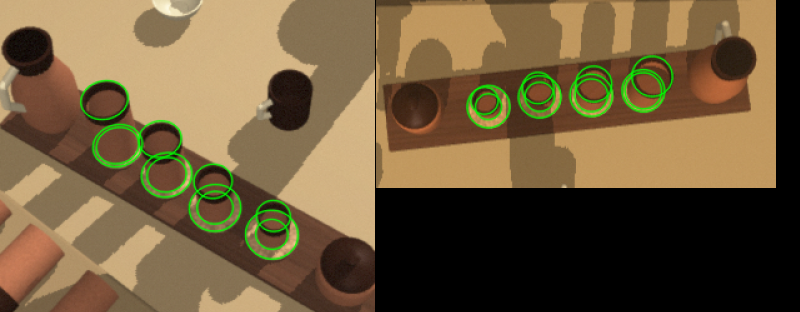

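View pics/e.png

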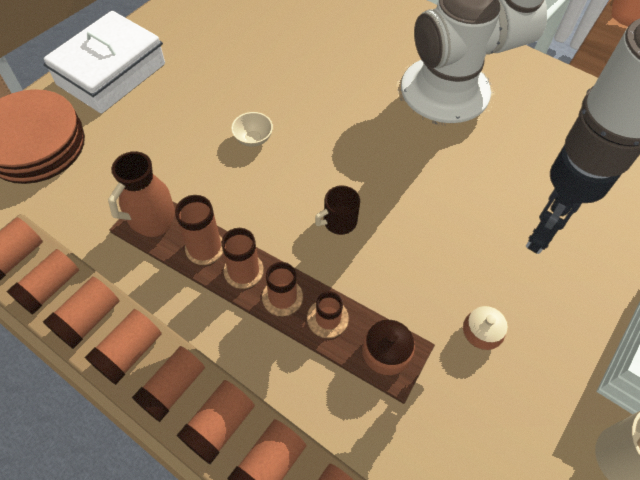

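All four stand upright on their coasters in order (scene rims at (196,212), (240,240), (282,275) and (329,305)). The predicted rings match in both views, and the arm is clear.

```bash
python3 -c "
from bench import arm
print(arm.job_done())"
```

```text
the job is handed in; nothing more can be done
None
```

The job is handed in at about 30 s: all four beakers stand upright on their coasters, within about 2 mm of the middle by the camera overlay, tallest next to the jug to shortest next to the crock; the fixed grip force was 60–67 N, above the 20–30 N called safe.

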